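# Unstack the vial blocks into their docking trays

### The arm

A 6-joint arm with a two-finger parallel gripper is mounted at the origin on the work surface. World frame = base frame: x ahead of the robot, y to its left, z up, the work surface at z = 0. Lengths are in mm, angles in rad, forces in N, time in s.
With the tool pointing down it reaches from about 350 to 975 mm from the base axis. Payload 7.1 kg.
Tool frame: the origin (TCP) lies midway between the tips of the shut fingers; the grasp point (between the pads) lies 19 mm behind it (ctrl.grasp_offset is the distance from the TCP to the grasp point, in mm); z points along the fingers, y is the line along which they close (so a half turn about z gives the same grasp; the last joint's range is limited). The gripper opens to 88 mm and grips with 3 to 60 N. Pads are 20 mm wide; open, the fingers measure 115 mm over their backs; the gripper's body (75 mm by 178 mm) begins 61 mm behind the grasp point.
Start: joints at [-1.236, 0.423, 1.63, -0, 1.089, -0.019], TCP at [216.557, -586.266, 222.675] pointing down, gripper open.
Joint ranges: [-3, 3], [-0.9, 2.11], [0.09, 2.58], [-1.31, 4.45], [0.11, 2.69], [-2.54, 2.54]. Speed limits (rad/s): [2.39, 2.39, 3.01, 3.14, 3.14, 3.14].

### API

Orientations are given as a rotation vector (axis times angle).
In Python, from workcell import ctrl gives the robot as it stands. The module is installed in compiled form; this text tells all that it offers.
- The arm moves only by the tool servo_tool, never from a script. Its argument "rows" is a list of rows, each a list of 7 numbers: the turn, a rotation vector about the tool's x, y, z as a fraction of full scale, then the shift along the tool's x, y, z as a fraction of full scale, then the finger opening in mm, from 0 to 87.8. A call has 1 to 10 rows; each row is the pose to reach, as a shift and turn from the pose commanded when the call began, along the tool's axes at that moment; what a row does not reach only later rows make up. Full scale, the value 1, is 20 cm for a shift and 1.5 rad for a turn. A row lasts 1/8 s, in which the tool goes at most 62.5 mm and 10.7 degrees, less where a joint would pass 70% of its speed; a pose out of reach is approached as far as the arm can. A call with a number of a shift or a turn outside -1 to 1 is refused whole. A call with a gripper value outside its range is refused whole. The fingers move at their own pace and stop on an object; the grip force is fixed at half the most. Time passes only in rows, so rows that repeat a pose let the fingers close. It gives the time, the measured TCP pose, the force, the opening and the grip force at its end, in the units of the state.
- ctrl.get_obs(): the state, without advancing time (a new reading comes with each control period).
- ctrl.get_image(name): name is "side" or "top"; returns (picture, depth): 480x640x3 uint8, red, green, blue; 480x640 float32, mm along the optical axis (not along the pixel's ray), 0 where there is no reading.
- ctrl.camera_info(name): a dict with "intrinsics" (3x3 intrinsics, pixels), "k1" (the pictures are not rectified: a ray, as slopes to the right and down, at radius r is drawn at 1 + k1 r^2 times it, then the intrinsics apply), "R" (3x3) and "t" (3): a world point X has camera coordinates R X + t. Camera axes: x right, y down, z forward; pixel columns grow to the right and rows downward; lengths in mm; the calibration is good to about 2 mm. A picture is of the moment at which its call begins. camera_info takes no time and is no camera call.
- ctrl.close_job(): hands the job in; it is judged then, once.
The state is a dict: "t": time; "qpos": joint angles; "qvel": joint speeds; "joint_torque": joint torques, N m; "ee_pos": TCP position; "orientation": TCP orientation; "ft_force": force on the tool from outside, world axes, zero at the start; "moment": the same for the moment, N m; "width": finger opening in mm; "grasp_force": force on a finger pad.
Only numpy, scipy, OpenCV 4.12 (cv2) and the standard library are available. Lean on these libraries where they do the work, as an engineer would, in place of code of your own. Each camera call takes 0.05 s, during which the arm holds its last target. There are 200 camera calls.

### The job

The aluminium vial blocks of the autosampler have been piled in two stacks on the drying pads. Take the stacks apart and set each block in the white docking tray of its own shape and size, lying flat on the tray's floor within the rim. Set them down gently rather than dropping them, and leave the two glass flasks standing where they are.

Things in the scene. Friction and masses are not known exactly. Their poses are not given: they have to be found in the camera images.
- round_large_center (a point): Large round aluminium vial block, 60 mm diameter, 0.2 to 0.4 kg, 48 mm tall, flat top and bottom, drilled with blind vial holes in the top (looks only). The point is its centre, half-way up (24 mm above its underside); z along its axis, up. At the start it is the lower block of one of two two-block piles; either lower block may be in either pile. Each pile stands on a grey 80 mm square, 4 mm thick drying pad.
- square_center (a point): Square aluminium vial block, 56 x 56 mm (x, y), 0.2 to 0.42 kg, 48 mm tall, flat top and bottom, drilled with blind vial holes in the top (looks only). The point is its centre, half-way up (24 mm above its underside); z along its axis, up. At the start it is the lower block of one of two two-block piles; either lower block may be in either pile. Each pile stands on a grey 80 mm square, 4 mm thick drying pad.
- round_small_center (a point): Small round aluminium vial block, 36 mm diameter, 0.07 to 0.14 kg, with one hole, 48 mm tall, flat top and bottom, drilled with blind vial holes in the top (looks only). The point is its centre, half-way up (24 mm above its underside); z along its axis, up. At the start it is the upper block of one of two two-block piles; either upper block may be in either pile. Each pile stands on a grey 80 mm square, 4 mm thick drying pad.
- oblong_center (a point): Oblong aluminium vial block, 50 mm along its x, 28 mm along its y, 0.1 to 0.2 kg, with two holes, 48 mm tall, flat top and bottom, drilled with blind vial holes in the top (looks only). The point is its centre, half-way up (24 mm above its underside); z along its axis, up. At the start it is the upper block of one of two two-block piles; either upper block may be in either pile. Each pile stands on a grey 80 mm square, 4 mm thick drying pad.
- tray_round_large: Large round white docking tray, 78 mm inner diameter inside the low rim. Its own frame origin is the centre of its underside, on the bench; z up. The floor is 3 mm above the bench, the rim 3 mm thick and 7 mm above the bench (4 mm above the floor). Fixed.
- tray_square: Square white docking tray, 74 x 74 mm inside the low rim, sides along its x and y. Its own frame origin is the centre of its underside, on the bench; z up. The floor is 3 mm above the bench, the rim 3 mm thick and 7 mm above the bench (4 mm above the floor). Fixed.
- tray_round_small: Small round white docking tray, 54 mm inner diameter inside the low rim. Its own frame origin is the centre of its underside, on the bench; z up. The floor is 3 mm above the bench, the rim 3 mm thick and 7 mm above the bench (4 mm above the floor). Fixed.
- tray_oblong: Oblong white docking tray, 68 mm along its x and 46 mm along its y inside the low rim. Its own frame origin is the centre of its underside, on the bench; z up. The floor is 3 mm above the bench, the rim 3 mm thick and 7 mm above the bench (4 mm above the floor). Fixed.
- flask_a_center (a point): Stoppered glass volumetric flask, bulb 60 mm diameter, slim neck, 166 mm tall in all, loose, on the right-hand side of the working area. The point is on its axis 30 mm above the bench.
- flask_b_center (a point): A second such flask (bulb 60 mm diameter, 166 mm tall, loose), on the far side of the working area. The point is on its axis 30 mm above the bench.
Mind the look-alikes: they are no part of the job. Leave any red or yellow look-alike of the part that bears round_small_center alone.

How it is judged:
By the outcome, as a careful person would: the job done as asked, in the order asked, and still so for the second after the job is handed in, with the robot touching nothing.
It also fails if it takes over 102 s, if anything falls off the work surface, if the arm or the gripper's body presses on something with over 40 N, if the wrist force passes 120 N, or if a joint passes its speed limit or range.

## Working session

There is one attempt and no reset: what is moved stays moved. The work goes in short steps, Python scripts to look and compute and a tool call to move; the robot and the scene stay as the last step left them, time stands still between calls to the robot, and variables do not carry over. Pictures are saved under pics/ and viewed, at most 14 in all, crops included, and the job is handed in when it is done.

Besides the shell and the picture viewer there is one more tool, called after "Request:" as name(argument=value, ...), one argument or row to a line, values as JSON. servo_tool: Moves the arm, as the interface text tells. Its arguments: {"type":"object","properties":{"rows":{"type":"array","items":{"type":"array","items":{"type":"number"}}}},"required":["rows"]}

```bash
mkdir -p pics; python3 - <<'E'
from workcell import ctrl
import cv2,numpy as np
for n in("top","side"):
    p,d=ctrl.get_image(n); cv2.imwrite(f"pics/{n}0.png",p[:,:,::-1]); np.savez(f"{n}0.npz",p=p,d=d)
    print(n,{k:np.round(v,3).tolist() for k,v in ctrl.camera_info(n).items()})
o=ctrl.get_obs();print(o, ctrl.grasp_offset)
E
```

```text
top {'intrinsics': [[541.981, 0.0, 332.323], [0.0, 541.981, 232.463], [0.0, 0.0, 1.0]], 'k1': 0.037, 'R': [[-0.099, -0.995, -0.006], [-0.972, 0.098, -0.212], [0.212, -0.015, -0.977]], 't': [32.992, 551.852, 933.152]}
side {'intrinsics': [[612.722, 0.0, 328.051], [0.0, 612.722, 248.161], [0.0, 0.0, 1.0]], 'k1': 0.004, 'R': [[-0.67, -0.742, -0.012], [-0.41, 0.384, -0.828], [0.619, -0.55, -0.561]], 't': [362.856, 277.241, 974.231]}
{'t': 0.1, 'qpos': array([-1.23597726e+00,  4.23780094e-01,  1.63057141e+00, -3.07074556e-05,
        1.08860480e+00, -1.89981827e-02]), 'qvel': array([ 0.0006592 ,  0.00019333, -0.00185727,  0.00161144,  0.00124671,
        0.00015335]), 'joint_torque': array([-4.06411446e-04, -5.45610631e+01, -2.74323338e+01,  6.44657621e-02,
        1.88146188e-02, -8.70776091e-06]), 'ee_pos': array([ 216.40886351, -585.82183887,  221.9862137 ]), 'orientation': array([-3.09123464e+00, -5.52666179e-01,  3.78868092e-04]), 'ft_force': array([ 0.64526377, -0.21844533, -0.17301812]), 'moment': array([-0.0195254 , -0.00028795, -0.02084656]), 'grasp_force': 0.0, 'width': 87.85411854373538} 18.700000000000003
```

View pics/top0.png

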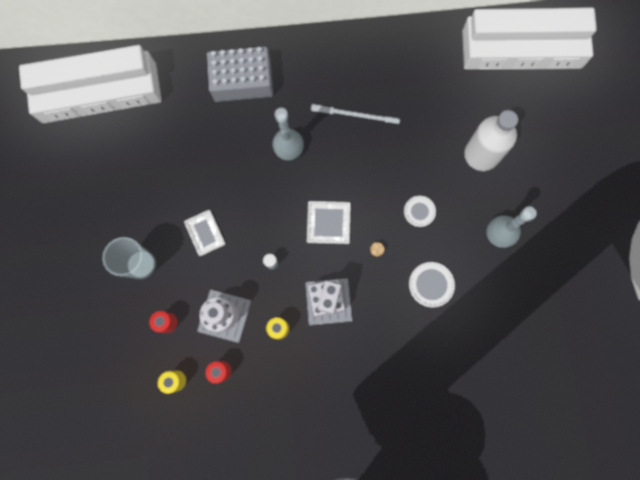

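View pics/side0.png

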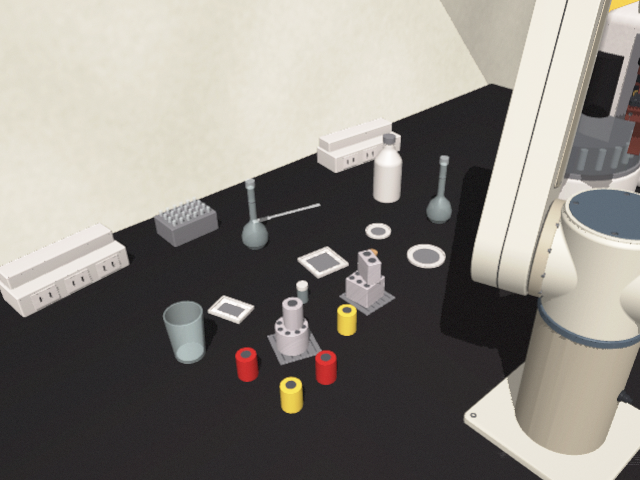

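The top view shows the small round block on the large round one (215,313) and the oblong on the square (328,300). The trays are the oblong (204,233), the square (328,222), the small round (420,211) and the large round (432,284). Red and yellow look-alikes stand at (160,322), (216,372), (169,382) and (277,328). Flasks stand at (288,143) and (503,231). I'll measure from depth and masks.

```bash
cat > h.py <<'E'
import numpy as np,cv2
from workcell import ctrl
def rays(n,uv):
    c=ctrl.camera_info(n);K=np.array(c["intrinsics"])
    d=(np.asarray(uv,float).reshape(-1,2)-K[:2,2])/[K[0,0],K[1,1]]
    s=d.copy()
    for _ in range(8): s=d/(1+c["k1"]*(s**2).sum(1,keepdims=True))
    return np.c_[s,np.ones(len(s))],np.array(c["R"]),np.array(c["t"])
def plane(n,uv,z):
    r,R,t=rays(n,uv);w=r@R;o=-R.T@t
    return (o+w*((z-o[2])/w[:,2])[:,None])[:,:2]
def cloud(n,d):
    v,u=np.mgrid[:480,:640];r,R,t=rays(n,np.c_[u.ravel(),v.ravel()])
    return ((r*d.reshape(-1,1)-t)@R).reshape(480,640,3)
def rect(xy):
    (c,s,a)=cv2.minAreaRect(xy.astype(np.float32));return np.round(c,1),np.round(s,1),round(a,1)
E
python3 - <<'E'
from h import *
f=np.load("top0.npz");p,d=f["p"],f["d"];C=cloud("top",d);Z=np.where(d>0,C[...,2],-99)
def blobs(m,z,tag,amin):
    n,L,st,ce=cv2.connectedComponentsWithStats(m.astype(np.uint8))
    for i in range(1,n):
        if st[i,4]<amin: continue
        cs,_=cv2.findContours((L==i).astype(np.uint8),0,2);k=max(cs,key=len)
        xy=plane("top",k[:,0],z); h=Z[L==i]
        (cc,r)=cv2.minEnclosingCircle(xy.astype(np.float32))
        print(tag,ce[i].round(0),st[i,4],"rect",*rect(xy),"circ",np.round(cc,1),round(r,1),"z",np.median(h).round(1))
g=p.astype(int);sat=g.max(2)-g.min(2)
roi=np.zeros((480,640),bool);roi[185:400,90:560]=1
print("bench z",np.median(Z[330:400,300:340]).round(1))
blobs(roi&(g.min(2)>175)&(Z<25),7,"white",150)
blobs(roi&(Z>80)&(Z<125),100,"upper",60)
blobs(roi&(Z>38)&(Z<70),52,"mid",60)
blobs(roi&(sat>80),45,"colour",60)
for u,v in((503,231),(288,145)): print("flask",plane("top",[u,v],30).round(0),C[v,u].round(0))
m=p[150:400,90:540];cv2.imwrite("pics/crop.png",cv2.resize(p[270:350,180:370,::-1],None,fx=4,fy=4,interpolation=2))
E
```

```text
bench z 1.9
white [420. 211.] 515 rect [ 590.4 -195.6] [56.3 58.5] 82.7 circ [ 589.9 -195.6] 30.1 z 6.1
white [328. 222.] 978 rect [585.5 -16.7] [80.9 79.9] 84.0 circ [585.6 -17.2] 55.0 z 5.9
white [204. 232.] 755 rect [588.8 223.5] [74.9 52.9] 20.2 circ [588.5 223.8] 44.0 z 5.9
white [432. 284.] 856 rect [ 446.4 -199.1] [80.9 83.4] 82.5 circ [ 446.1 -199. ] 42.1 z 5.8
upper [514. 223.] 87 rect [ 528.7 -340.2] [15.3 22.5] 27.7 circ [ 530.5 -339.7] 12.3 z 103.2
upper [121. 256.] 490 rect [537.9 342.8] [70.2 67.6] 89.5 circ [537.3 343.2] 36.5 z 93.7
upper [329. 297.] 495 rect [432.1  -4.8] [28.3 51. ] 69.3 circ [431.9  -5.3] 27.9 z 102.2
upper [214. 313.] 412 rect [425.4 192. ] [36.4 39.7] 8.7 circ [424.4 192.4] 20.8 z 102.0
mid [504. 231.] 586 rect [ 527.1 -338.1] [55.1 52.7] 84.2 circ [ 526.7 -338. ] 28.2 z 53.2
mid [121. 255.] 309 rect [549.4 363. ] [37.3 57.4] 61.1 circ [545.7 356.6] 29.4 z 55.5
mid [144. 265.] 163 rect [528.7 329.1] [28.6 59.5] 57.9 circ [536.3 341.3] 29.8 z 54.8
mid [270. 260.] 125 rect [514.3  97.2] [20.1 22.4] 85.7 circ [514.1  96.7] 11.8 z 43.9
mid [316. 297.]
[... 331 characters left out ...]

mid [277. 328.] 324 rect [391.6  93.2] [34.1 34.5] 39.7 circ [391.7  92.9] 18.0 z 49.9
mid [216. 372.] 365 rect [327.4 204.2] [34.8 35.5] 86.9 circ [327.3 204.4] 19.0 z 49.7
mid [169. 382.] 365 rect [318.2 285.2] [36.6 33.3] 84.0 circ [318.1 285.6] 18.7 z 49.6
colour [162. 322.] 365 rect [424.6 297.1] [46.6 35.3] 84.1 circ [422.8 297.3] 23.3 z 48.8
colour [277. 328.] 323 rect [392.4  93.5] [39.5 36.9] 84.3 circ [392.2  93.6] 20.0 z 49.2
colour [217. 372.] 337 rect [327.  205.2] [37.6 39.5] 39.9 circ [326.3 204. ] 21.1 z 49.1
colour [171. 381.] 440 rect [317.8 284.6] [48.2 36.9] 84.1 circ [319.4 284.5] 24.3 z 48.2
flask [[ 530. -341.]] [ 524. -331.   62.]
flask [[741.  47.]] [729.  45.  62.]
```

View pics/crop.png

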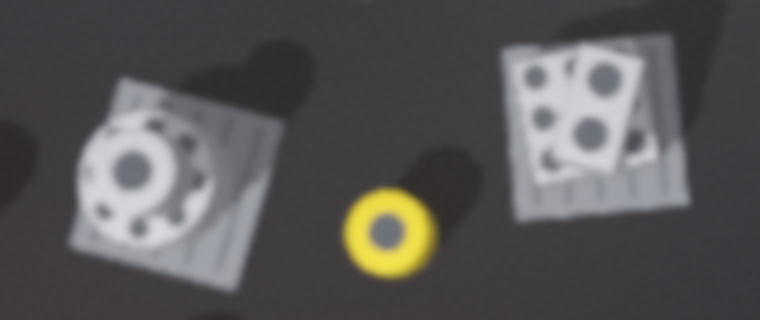

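```bash
cat > go.py <<'E'
import sys,numpy as np
from scipy.spatial.transform import Rotation as Ro
from workcell import ctrl
# args: x,y,z,closing_deg waypoints -> rows relative to the present pose
o=ctrl.get_obs();p=o["ee_pos"];R=Ro.from_rotvec(o["orientation"])
print("t",round(o["t"],2),p.round(1),"F",o["ft_force"].round(1),"w",round(o["width"],1),"g",round(o["grasp_force"],1),"q",o["qpos"].round(2))
for a in sys.argv[1:]:
    x,y,z,c=map(float,a.split(","));c=np.radians(c)
    yv=np.array([np.cos(c),np.sin(c),0])
    if yv@R.as_matrix()[:,1]<0: yv=-yv
    zv=np.array([0,0,-1.]);T=Ro.from_matrix(np.c_[np.cross(yv,zv),yv,zv])
    print(a,((R.inv()*T).as_rotvec()/1.5).round(3),(R.inv().apply(np.array([x,y,z])-p)/200).round(3),"mm",round(np.linalg.norm([x,y,z]-p)))
E
python3 go.py 280,-400,180,-50 350,-200,180,-30 432,-5,180,-20.7
```

```text
t 0.1 [ 216.4 -585.8  222. ] F [ 0.6 -0.2 -0.2] w 87.9 g 0.0 q [-1.24  0.42  1.63 -0.    1.09 -0.02]
280,-400,180,-50 [-0.001 -0.    -0.23 ] [ 0.62  -0.761  0.211] mm 201
350,-200,180,-30 [-0.001 -0.    -0.462] [ 1.295 -1.578  0.212] mm 410
432,-5,180,-20.7 [-0.001 -0.    -0.57 ] [ 2.017 -2.35   0.213] mm 621
```

Request:
servo_tool(
  rows=[
    [0, 0, -0.05, 0.12, -0.15, 0, 87.8],
    [0, 0, -0.12, 0.32, -0.4, 0.05, 87.8],
    [0, 0, -0.2, 0.55, -0.7, 0.1, 87.8],
    [0, 0, -0.28, 0.8, -0.97, 0.2, 87.8],
  ],
)

```text
t: 0.6
ee_pos: [289.0, -373.9, 189.7]
orientation: [2.907, 1.19, 0.0]
ft_force: [0.5, -1.0, 0.2]
width: 88.1
grasp_force: 0.0
```

```bash
python3 go.py 360,-170,180,-30 432,-5,180,-20.7
```

```text
t 0.6 [ 289.  -373.9  189.7] F [ 0.5 -1.   0.2] w 88.1 g 0.0 q [-0.94  0.25  1.99  0.    0.91 -0.14]
360,-170,180,-30 [ 0.    0.   -0.18] [ 0.968 -0.478  0.048] mm 216
432,-5,180,-20.7 [ 0.     0.    -0.288] [ 1.803 -0.814  0.048] mm 396
```

Request:
servo_tool(
  rows=[
    [0, 0, -0.05, 0.25, -0.12, 0, 87.8],
    [0, 0, -0.1, 0.5, -0.24, 0, 87.8],
    [0, 0, -0.14, 0.75, -0.35, 0, 87.8],
    [0, 0, -0.17, 0.92, -0.42, 0, 87.8],
    [0, 0, -0.17, 0.92, -0.42, 0, 87.8],
  ],
)

```text
t: 1.23
ee_pos: [362.1, -185.1, 189.7]
orientation: [-2.732, -1.551, 0.0]
ft_force: [0.2, 0.1, 0.4]
width: 87.9
grasp_force: 0.0
```

```bash
python3 go.py 432,-5,150,-20.7 432,-5,67,-20.7
```

```text
t 1.23 [ 362.1 -185.1  189.7] F [0.2 0.1 0.4] w 87.9 g 0.0 q [-0.5   0.15  2.12  0.    0.88  0.04]
432,-5,150,-20.7 [-0.    -0.    -0.118] [ 0.952 -0.161  0.199] mm 197
432,-5,67,-20.7 [-0.    -0.    -0.118] [ 0.952 -0.161  0.614] mm 229
```

Request:
servo_tool(
  rows=[
    [0, 0, -0.05, 0.25, -0.05, 0.1, 87.8],
    [0, 0, -0.09, 0.5, -0.09, 0.15, 87.8],
    [0, 0, -0.118, 0.75, -0.13, 0.2, 87.8],
    [0, 0, -0.118, 0.952, -0.161, 0.2, 87.8],
    [0, 0, -0.118, 0.952, -0.161, 0.2, 87.8],
    [0, 0, -0.118, 0.952, -0.161, 0.35, 87.8],
    [0, 0, -0.118, 0.952, -0.161, 0.5, 87.8],
    [0, 0, -0.118, 0.952, -0.161, 0.614, 87.8],
    [0, 0, -0.118, 0.952, -0.161, 0.614, 80],
  ],
)

```text
t: 2.35
ee_pos: [430.9, -8.5, 65.8]
orientation: [-2.587, -1.778, 0.005]
ft_force: [0.6, -0.0, 0.0]
width: 81.4
grasp_force: 0.0
```

Request:
servo_tool(
  rows=[
    [0, 0, 0, 0, 0, 0, 60],
    [0, 0, 0, 0, 0, 0, 52],
    [0, 0, 0, 0, 0, 0, 40],
    [0, 0, 0, 0, 0, 0, 40],
    [0, 0, 0, 0, 0, 0, 40],
    [0, 0, 0, 0, 0, 0, 40],
  ],
)

```text
t: 3.1
ee_pos: [432.3, -7.2, 67.6]
orientation: [2.587, 1.782, 0.0]
ft_force: [-2.5, -0.2, 7.4]
width: 50.2
grasp_force: 30.0
```

```bash
python3 go.py 440,0,135,-10 505,100,135,0 589,223.6,135,20.2
```

```text
t 3.1 [432.3  -7.2  67.6] F [-2.5 -0.2  7.4] w 50.2 g 30.0 q [-0.04  0.42  2.14 -0.    0.58  0.32]
440,0,135,-10 [ 0.     0.    -0.127] [ 0.047  0.023 -0.337] mm 68
505,100,135,0 [ 0.     0.    -0.243] [ 0.63   0.148 -0.337] mm 146
589,223.6,135,20.2 [ 0.     0.    -0.478] [ 1.358  0.32  -0.337] mm 287
```

Request:
servo_tool(
  rows=[
    [0, 0, 0, 0, 0, -0.08, 40],
    [0, 0, 0, 0, 0, -0.2, 40],
    [0, 0, 0, 0, 0, -0.34, 40],
    [0, 0, -0.07, 0.2, 0.05, -0.34, 40],
    [0, 0, -0.14, 0.4, 0.1, -0.34, 40],
    [0, 0, -0.22, 0.6, 0.15, -0.34, 40],
    [0, 0, -0.3, 0.8, 0.2, -0.34, 40],
    [0, 0, -0.38, 0.98, 0.23, -0.34, 40],
    [0, 0, -0.38, 0.98, 0.23, -0.34, 40],
  ],
)

```text
t: 4.22
ee_pos: [546.4, 161.4, 134.9]
orientation: [1.978, 2.44, 0.002]
ft_force: [0.0, 0.5, -1.9]
width: 50.0
grasp_force: 30.0
```

```bash
python3 go.py 588.7,223.6,100,20.2 588.7,223.6,19,20.2
```

```text
t 4.22 [546.4 161.4 134.9] F [ 0.   0.5 -1.9] w 50.0 g 30.0 q [0.27 0.46 1.82 0.   0.87 0.06]
588.7,223.6,100,20.2 [ 0.001 -0.    -0.096] [0.26  0.271 0.175] mm 83
588.7,223.6,19,20.2 [ 0.001 -0.    -0.096] [0.26 0.27 0.58] mm 138
```

Request:
servo_tool(
  rows=[
    [0, 0, -0.05, 0.15, 0.15, 0, 40],
    [0, 0, -0.096, 0.26, 0.271, 0.1, 40],
    [0, 0, -0.096, 0.26, 0.271, 0.175, 40],
    [0, 0, -0.096, 0.26, 0.271, 0.175, 40],
    [0, 0, -0.096, 0.26, 0.271, 0.175, 40],
    [0, 0, -0.096, 0.26, 0.271, 0.3, 40],
    [0, 0, -0.096, 0.26, 0.271, 0.42, 40],
    [0, 0, -0.096, 0.26, 0.271, 0.52, 40],
    [0, 0, -0.096, 0.26, 0.271, 0.54, 40],
    [0, 0, -0.096, 0.26, 0.271, 0.54, 40],
  ],
)

```text
t: 5.48
ee_pos: [588.0, 221.3, 27.3]
orientation: [1.802, 2.573, 0.0]
ft_force: [0.2, 0.1, -1.5]
width: 49.7
grasp_force: 30.0
```

```bash
python3 go.py 588.7,223.6,19,20.2;python3 -c "
from h import *
p,d=ctrl.get_image('side');cv2.imwrite('pics/s1.png',cv2.resize(p[220:380,140:360,::-1],None,fx=3,fy=3))"
```

```text
t 5.47 [588.  221.3  27.3] F [ 0.2  0.1 -1.5] w 49.7 g 30.0 q [ 0.34  0.69  1.71  0.    0.74 -0.01]
588.7,223.6,19,20.2 [ 0.    -0.    -0.003] [0.01  0.007 0.042] mm 9
```

View pics/s1.png

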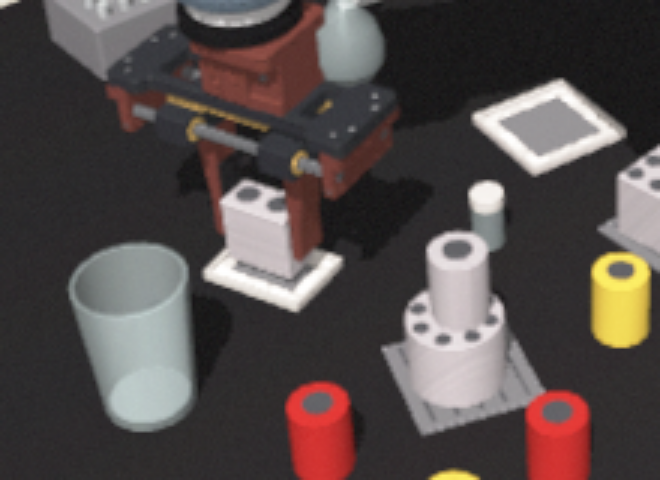

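The crop shows the oblong held over its tray (crop 262,235), aligned with it. Lowering it the last 8 mm.

Request:
servo_tool(
  rows=[
    [0, 0, 0, 0.01, 0.005, 0.01, 40],
    [0, 0, 0, 0.01, 0.005, 0.02, 40],
    [0, 0, 0, 0.01, 0.005, 0.03, 40],
    [0, 0, 0, 0.01, 0.005, 0.038, 40],
    [0, 0, 0, 0.01, 0.005, 0.042, 40],
    [0, 0, 0, 0.01, 0.005, 0.042, 40],
    [0, 0, 0, 0.01, 0.005, 0.042, 40],
  ],
)

```text
t: 6.4
ee_pos: [588.1, 223.6, 18.6]
orientation: [-1.802, -2.573, -0.0]
ft_force: [-0.4, -1.1, -0.2]
width: 49.7
grasp_force: 30.0
```

Request:
servo_tool(
  rows=[
    [0, 0, 0, 0, 0, 0, 51],
    [0, 0, 0, 0, 0, 0, 54],
    [0, 0, 0, 0, 0, 0, 60],
    [0, 0, 0, 0, 0, 0, 75],
    [0, 0, 0, 0, 0, 0, 75],
    [0, 0, 0, 0, 0, -0.1, 75],
    [0, 0, 0, 0, 0, -0.3, 75],
    [0, 0, 0, 0, 0, -0.55, 80],
    [0, 0, 0, 0, 0, -0.65, 80],
  ],
)

```text
t: 7.52
ee_pos: [589.8, 224.2, 152.9]
orientation: [1.8, 2.571, 0.007]
ft_force: [0.5, 0.7, -0.0]
width: 79.7
grasp_force: 0.0
```

```bash
python3 go.py 424.9,192.2,140,0 424.9,192.2,67,0
```

```text
t 7.53 [589.8 224.2 152.9] F [ 0.5  0.7 -0. ] w 79.7 g 0.0 q [ 0.34  0.51  1.67 -0.    0.96 -0.  ]
424.9,192.2,140,0 [ 0.004 -0.001  0.233] [ 0.131 -0.83   0.06 ] mm 168
424.9,192.2,67,0 [ 0.004 -0.001  0.233] [ 0.131 -0.832  0.425] mm 189
```

Request:
servo_tool(
  rows=[
    [0, 0, 0.06, 0.03, -0.2, 0, 80],
    [0, 0, 0.12, 0.07, -0.45, 0.0, 80],
    [0, 0, 0.18, 0.1, -0.65, 0.02, 80],
    [0, 0, 0.233, 0.131, -0.83, 0.04, 80],
    [0, 0, 0.233, 0.131, -0.83, 0.04, 80],
    [0, 0, 0.233, 0.131, -0.83, 0.04, 80],
  ],
)

```text
t: 8.28
ee_pos: [424.1, 191.9, 141.1]
orientation: [2.221, 2.221, 0.002]
ft_force: [0.0, 1.1, 0.2]
width: 80.2
grasp_force: 0.0
```

```bash
python3 go.py 424.9,192.2,67.5,0
```

```text
t 8.28 [424.1 191.9 141.1] F [0.  1.1 0.2] w 80.2 g 0.0 q [ 0.4   0.32  2.04 -0.    0.79  0.4 ]
424.9,192.2,67.5,0 [ 0.001 -0.     0.   ] [0.002 0.004 0.368] mm 74
```

Request:
servo_tool(
  rows=[
    [0, 0, 0, 0, 0.004, 0.12, 80],
    [0, 0, 0, 0, 0.004, 0.25, 80],
    [0, 0, 0, 0, 0.004, 0.34, 80],
    [0, 0, 0, 0, 0.004, 0.365, 70],
    [0, 0, 0, 0, 0.004, 0.365, 55],
    [0, 0, 0, 0, 0.004, 0.365, 42],
    [0, 0, 0, 0, 0.004, 0.365, 30],
    [0, 0, 0, 0, 0.004, 0.365, 30],
    [0, 0, 0, 0, 0.004, 0.365, 30],
    [0, 0, 0, 0, 0.004, 0.365, 30],
  ],
)

```text
t: 9.52
ee_pos: [424.1, 191.6, 68.1]
orientation: [2.222, 2.221, 0.001]
ft_force: [-1.1, -0.6, 6.4]
width: 35.7
grasp_force: 30.0
```

```bash
python3 go.py 425,192,140,0 590,-195.6,140,0
```

```text
t 9.53 [424.1 191.6  68.1] F [-1.1 -0.6  6.4] w 35.7 g 30.0 q [0.4  0.46 2.07 0.   0.62 0.4 ]
425,192,140,0 [ 0. -0. -0.] [ 0.002  0.005 -0.36 ] mm 72
590,-195.6,140,0 [ 0. -0. -0.] [-1.936  0.83  -0.36 ] mm 427
```

Request:
servo_tool(
  rows=[
    [0, 0, 0, 0, 0, -0.06, 30],
    [0, 0, 0, 0, 0, -0.2, 30],
    [0, 0, 0, 0, 0, -0.36, 30],
    [0, 0, 0, -0.1, 0.05, -0.4, 30],
    [0, 0, 0, -0.3, 0.13, -0.4, 30],
    [0, 0, 0, -0.5, 0.22, -0.4, 30],
    [0, 0, 0, -0.7, 0.31, -0.4, 30],
    [0, 0, 0, -0.9, 0.4, -0.4, 30],
    [0, 0, 0, -1.0, 0.44, -0.4, 30],
  ],
)

```text
t: 10.65
ee_pos: [512.6, -10.5, 148.2]
orientation: [2.223, 2.219, 0.001]
ft_force: [-0.2, 0.6, -1.9]
width: 35.4
grasp_force: 30.0
```

Request:
servo_tool(
  rows=[
    [0, 0, 0, -0.2, 0.09, 0, 30],
    [0, 0, 0, -0.4, 0.17, 0, 30],
    [0, 0, 0, -0.6, 0.26, 0, 30],
    [0, 0, 0, -0.8, 0.34, 0, 30],
    [0, 0, 0, -0.93, 0.39, 0.05, 30],
    [0, 0, 0, -0.93, 0.39, 0.2, 30],
    [0, 0, 0, -0.93, 0.39, 0.3, 30],
    [0, 0, 0, -0.93, 0.39, 0.3, 30],
  ],
)

```text
t: 11.65
ee_pos: [588.0, -193.6, 85.5]
orientation: [-2.218, -2.218, 0.003]
ft_force: [0.1, -0.1, -0.4]
width: 35.8
grasp_force: 30.0
```

```bash
python3 go.py 590,-195.6,27,0 590,-195.6,19,0
```

```text
t 11.65 [ 588.  -193.6   85.5] F [ 0.1 -0.1 -0.4] w 35.8 g 30.0 q [-0.34  0.59  1.72  0.    0.84 -0.34]
590,-195.6,27,0 [-0.003 -0.001  0.   ] [-0.011  0.011  0.293] mm 59
590,-195.6,19,0 [-0.003 -0.001  0.   ] [-0.011  0.012  0.333] mm 67
```

Request:
servo_tool(
  rows=[
    [0, 0, 0, -0.01, 0.01, 0.12, 30],
    [0, 0, 0, -0.01, 0.01, 0.22, 30],
    [0, 0, 0, -0.01, 0.01, 0.28, 30],
    [0, 0, 0, -0.01, 0.01, 0.29, 30],
    [0, 0, 0, -0.01, 0.01, 0.29, 30],
    [0, 0, 0, -0.01, 0.01, 0.29, 30],
  ],
)

```text
t: 12.4
ee_pos: [592.2, -196.8, 30.3]
orientation: [2.221, 2.22, 0.001]
ft_force: [0.4, -0.2, -1.0]
width: 35.7
grasp_force: 30.0
```

```bash
python3 go.py 590,-195.6,19,0
```

```text
t 12.4 [ 592.2 -196.8   30.3] F [ 0.4 -0.2 -1. ] w 35.7 g 30.0 q [-0.34  0.68  1.72 -0.    0.74 -0.34]
590,-195.6,19,0 [ 0.001  0.    -0.   ] [ 0.006 -0.011  0.056] mm 12
```

Request:
servo_tool(
  rows=[
    [0, 0, 0, 0.005, -0.01, 0.015, 30],
    [0, 0, 0, 0.005, -0.01, 0.03, 30],
    [0, 0, 0, 0.005, -0.01, 0.042, 30],
    [0, 0, 0, 0.005, -0.01, 0.05, 30],
    [0, 0, 0, 0.005, -0.01, 0.054, 30],
    [0, 0, 0, 0.005, -0.01, 0.056, 30],
    [0, 0, 0, 0.005, -0.01, 0.056, 30],
    [0, 0, 0, 0.005, -0.01, 0.056, 30],
  ],
)

```text
t: 13.4
ee_pos: [589.6, -195.6, 19.1]
orientation: [-2.222, -2.221, 0.0]
ft_force: [-2.5, 1.5, 5.6]
width: 35.7
grasp_force: 30.0
```

Contact (+5.6 N). Next: release, retreat, and re-measure the lower blocks.

Request:
servo_tool(
  rows=[
    [0, 0, 0, 0, 0, 0, 37],
    [0, 0, 0, 0, 0, 0, 40],
    [0, 0, 0, 0, 0, 0, 50],
    [0, 0, 0, 0, 0, 0, 65],
    [0, 0, 0, 0, 0, 0, 65],
    [0, 0, 0, 0, 0, -0.1, 65],
    [0, 0, 0, 0, 0, -0.3, 75],
    [0, 0, 0, 0, 0, -0.55, 87.8],
    [0, 0, 0, 0, 0, -0.55, 87.8],
  ],
)

```text
t: 14.52
ee_pos: [592.8, -196.7, 134.1]
orientation: [2.216, 2.215, 0.006]
ft_force: [1.7, -0.4, -0.2]
width: 87.3
grasp_force: 0.0
```

```bash
python3 go.py 430,-3,120,5.5; python3 - <<'E'
from h import *
p,d=ctrl.get_image("top");cv2.imwrite("pics/t2.png",p[:,:,::-1]);C=cloud("top",d);Z=np.where(d>0,C[...,2],-99)
m=np.zeros((480,640),np.uint8);m[265:350,180:370]=1
m&=((Z>40)&(Z<70)).astype(np.uint8)
n,L,st,ce=cv2.connectedComponentsWithStats(m)
for i in range(1,n):
    if st[i,4]<100: continue
    k=cv2.findContours((L==i).astype(np.uint8),0,2)[0][0][:,0];xy=plane("top",k,52)
    print(ce[i].round(),st[i,4],*rect(xy),cv2.minEnclosingCircle(xy.astype(np.float32)))
E
```

```text
t 14.53 [ 592.8 -196.7  134.1] F [ 1.7 -0.4 -0.2] w 87.3 g 0.0 q [-0.34  0.53  1.7   0.    0.91 -0.34]
430,-3,120,5.5 [ 0.006  0.002 -0.064] [ 0.968 -0.815  0.06 ] mm 253
[327. 291.] 536 [442.5   1.6] [44.5 55.7] 6.1 ((441.60211181640625, 1.5761651992797852), 35.04685974121094)
```

View pics/t2.png

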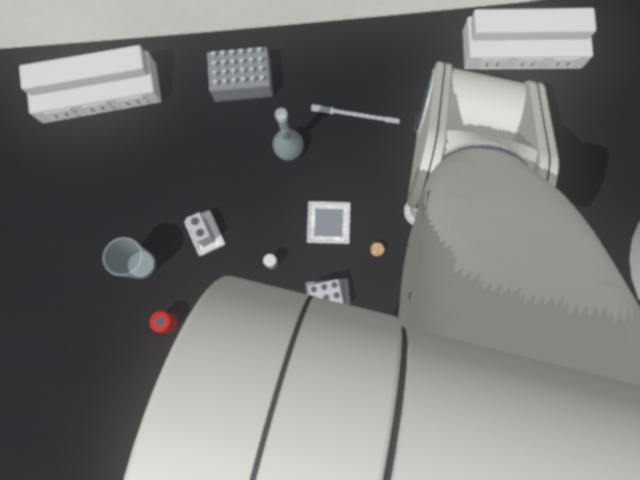

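The top view shows the oblong seated in its tray (204,232) and the square at (328,292), partly hidden by the arm. Its far edge puts the centre at about (436.5, 1), angle 6°. Going for the square.

Request:
servo_tool(
  rows=[
    [0, 0, -0.02, 0.15, -0.13, 0, 87.8],
    [0, 0, -0.04, 0.4, -0.33, 0, 87.8],
    [0, 0, -0.06, 0.65, -0.53, 0, 87.8],
    [0, 0, -0.07, 0.85, -0.68, 0, 87.8],
    [0, 0, -0.07, 0.99, -0.79, 0, 87.8],
    [0, 0, -0.07, 0.99, -0.79, 0, 87.8],
    [0, 0, -0.07, 0.99, -0.79, 0.1, 87.8],
    [0, 0, -0.07, 0.99, -0.79, 0.1, 87.8],
  ],
)

```text
t: 15.58
ee_pos: [431.4, 2.0, 107.4]
orientation: [-2.102, -2.333, 0.003]
ft_force: [-0.5, 0.2, -0.5]
width: 88.0
grasp_force: 0.0
```

```bash
python3 go.py 436.5,1,19.5,5.8
```

```text
t 15.57 [431.4   2.  107.4] F [-0.5  0.2 -0.5] w 88.0 g 0.0 q [-0.02  0.34  2.12 -0.    0.68 -0.13]
436.5,1,19.5,5.8 [-0.002 -0.     0.002] [-0.008  0.026  0.44 ] mm 88
```

Request:
servo_tool(
  rows=[
    [0, 0, 0, -0.005, 0.025, 0.05, 87.8],
    [0, 0, 0, -0.005, 0.025, 0.13, 87.8],
    [0, 0, 0, -0.005, 0.025, 0.23, 87.8],
    [0, 0, 0, -0.005, 0.025, 0.33, 87.8],
    [0, 0, 0, -0.005, 0.025, 0.4, 87.8],
    [0, 0, 0, -0.005, 0.025, 0.435, 87.8],
    [0, 0, 0, -0.005, 0.025, 0.435, 80],
  ],
)

```text
t: 16.45
ee_pos: [436.8, 1.9, 21.1]
orientation: [-2.102, -2.334, 0.001]
ft_force: [0.4, -0.0, 0.1]
width: 81.9
grasp_force: 0.0
```

Request:
servo_tool(
  rows=[
    [0, 0, 0, 0, 0, 0, 70],
    [0, 0, 0, 0, 0, 0, 60],
    [0, 0, 0, 0, 0, 0, 50],
    [0, 0, 0, 0, 0, 0, 50],
    [0, 0, 0, 0, 0, 0, 50],
    [0, 0, 0, 0, 0, 0, 50],
  ],
)

```text
t: 17.2
ee_pos: [436.0, 2.0, 21.7]
orientation: [-2.102, -2.334, 0.001]
ft_force: [-4.3, -0.1, 6.3]
width: 56.0
grasp_force: 30.0
```

```bash
python3 go.py 437,1,100,5.8 585.5,-17,80,-6 585.5,-17,27,-6
```

```text
t 17.2 [436.    2.   21.7] F [-4.3 -0.1  6.3] w 56.0 g 30.0 q [-0.02  0.53  2.14 -0.    0.47 -0.13]
437,1,100,5.8 [-0.001 -0.     0.002] [-0.005  0.004 -0.392] mm 78
585.5,-17,80,-6 [-0.001  0.     0.14 ] [-0.173  0.733 -0.293] mm 162
585.5,-17,27,-6 [-0.001  0.     0.14 ] [-0.173  0.733 -0.028] mm 151
```

Request:
servo_tool(
  rows=[
    [0, 0, 0, 0, 0, -0.05, 50],
    [0, 0, 0, 0, 0, -0.15, 50],
    [0, 0, 0, 0, 0, -0.25, 50],
    [0, 0, 0.04, -0.04, 0.2, -0.28, 50],
    [0, 0, 0.08, -0.08, 0.4, -0.28, 50],
    [0, 0, 0.12, -0.13, 0.6, -0.28, 50],
    [0, 0, 0.14, -0.173, 0.733, -0.28, 50],
    [0, 0, 0.14, -0.173, 0.733, -0.2, 50],
    [0, 0, 0.14, -0.173, 0.733, -0.1, 50],
    [0, 0, 0.14, -0.173, 0.733, -0.1, 50],
  ],
)

```text
t: 18.45
ee_pos: [583.0, -16.9, 38.9]
orientation: [-2.332, -2.099, 0.007]
ft_force: [0.2, 0.1, -4.7]
width: 56.3
grasp_force: 30.0
```

```bash
python3 go.py 585.5,-17,20.7,-6
```

```text
t 18.45 [583.  -16.9  38.9] F [ 0.2  0.1 -4.7] w 56.3 g 30.0 q [-0.05  0.63  1.81  0.    0.71  0.06]
585.5,-17,20.7,-6 [-0.004  0.    -0.   ] [0.001 0.013 0.091] mm 18
```

Request:
servo_tool(
  rows=[
    [0, 0, 0, 0, 0.01, 0, 50],
    [0, 0, 0, 0, 0.01, 0.02, 50],
    [0, 0, 0, 0, 0.01, 0.04, 50],
    [0, 0, 0, 0, 0.01, 0.06, 50],
    [0, 0, 0, 0, 0.01, 0.075, 50],
    [0, 0, 0, 0, 0.01, 0.085, 50],
    [0, 0, 0, 0, 0.01, 0.092, 50],
    [0, 0, 0, 0, 0.01, 0.096, 50],
    [0, 0, 0, 0, 0.01, 0.098, 50],
    [0, 0, 0, 0, 0.01, 0.098, 50],
  ],
)

```text
t: 19.7
ee_pos: [588.3, -17.4, 21.8]
orientation: [2.335, 2.101, 0.0]
ft_force: [-0.1, 0.0, -3.9]
width: 55.9
grasp_force: 30.0
```

Request:
servo_tool(
  rows=[
    [0, 0, 0, 0, -0.01, 0, 50],
    [0, 0, 0, 0, -0.01, 0.003, 50],
    [0, 0, 0, 0, -0.01, 0.005, 50],
    [0, 0, 0, 0, -0.01, 0.007, 50],
    [0, 0, 0, 0, -0.01, 0.007, 50],
  ],
)

```text
t: 20.32
ee_pos: [586.3, -17.2, 20.8]
orientation: [2.336, 2.101, 0.0]
ft_force: [-1.4, 0.6, 2.6]
width: 56.0
grasp_force: 30.0
```

Request:
servo_tool(
  rows=[
    [0, 0, 0, 0, 0, 0, 57],
    [0, 0, 0, 0, 0, 0, 60],
    [0, 0, 0, 0, 0, 0, 68],
    [0, 0, 0, 0, 0, 0, 80],
    [0, 0, 0, 0, 0, 0, 80],
    [0, 0, 0, 0, 0, -0.1, 80],
    [0, 0, 0, 0, 0, -0.3, 87.8],
    [0, 0, 0, 0, 0, -0.45, 87.8],
    [0, 0, 0, 0, 0, -0.45, 87.8],
  ],
)

```text
t: 21.45
ee_pos: [588.4, -17.2, 114.1]
orientation: [2.332, 2.098, 0.007]
ft_force: [0.4, -0.0, 0.0]
width: 87.7
grasp_force: 0.0
```

```bash
python3 go.py 427,197,110,0; python3 - <<'E'
from h import *
p,d=ctrl.get_image("top");cv2.imwrite("pics/t3.png",p[:,:,::-1]);C=cloud("top",d);Z=np.where(d>0,C[...,2],-99)
m=np.zeros((480,640),np.uint8);m[265:350,180:262]=1
m&=((Z>40)&(Z<70)).astype(np.uint8)
n,L,st,ce=cv2.connectedComponentsWithStats(m)
for i in range(1,n):
    if st[i,4]<100: continue
    k=cv2.findContours((L==i).astype(np.uint8),0,2)[0][0][:,0];xy=plane("top",k,52)
    print(ce[i].round(),st[i,4],*rect(xy),cv2.minEnclosingCircle(xy.astype(np.float32)))
E
```

```text
t 21.45 [588.4 -17.2 114.1] F [ 0.4 -0.   0. ] w 87.7 g 0.0 q [-0.05  0.51  1.79  0.    0.84  0.06]
427,197,110,0 [ 0.004 -0.    -0.07 ] [ 0.98  -0.916  0.015] mm 268
[211. 312.] 547 [431.5 210.2] [35.5 59.1] 68.2 ((427.79681396484375, 200.89898681640625), 29.683671951293945)
```

View pics/t3.png

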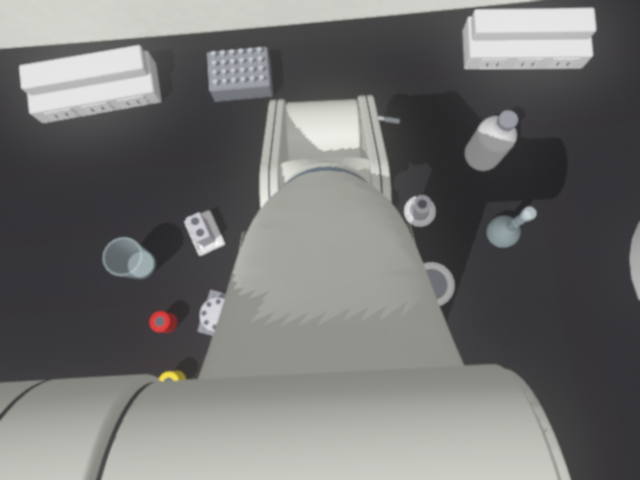

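The view shows the small round in its tray (420,210) and the large round block still on its pad (212,313).

Request:
servo_tool(
  rows=[
    [0, 0, -0.02, 0.15, -0.14, 0, 87.8],
    [0, 0, -0.04, 0.35, -0.33, 0, 87.8],
    [0, 0, -0.06, 0.6, -0.56, 0, 87.8],
    [0, 0, -0.07, 0.8, -0.75, 0, 87.8],
    [0, 0, -0.07, 0.98, -0.912, 0, 87.8],
    [0, 0, -0.07, 0.98, -0.912, 0, 87.8],
    [0, 0, -0.07, 0.98, -0.912, 0, 87.8],
  ],
)

```text
t: 22.38
ee_pos: [425.5, 196.8, 110.0]
orientation: [-2.221, -2.222, 0.001]
ft_force: [-0.3, 0.0, -0.1]
width: 88.0
grasp_force: 0.0
```

```bash
python3 go.py 427.3,198,21.5,0
```

```text
t 22.38 [425.5 196.8 110. ] F [-0.3  0.  -0.1] w 88.0 g 0.0 q [ 0.41  0.38  2.04 -0.    0.72  0.41]
427.3,198,21.5,0 [-0.  0.  0.] [0.006 0.009 0.443] mm 89
```

Request:
servo_tool(
  rows=[
    [0, 0, 0, 0.006, 0.009, 0.05, 87.8],
    [0, 0, 0, 0.006, 0.009, 0.13, 87.8],
    [0, 0, 0, 0.006, 0.009, 0.23, 87.8],
    [0, 0, 0, 0.006, 0.009, 0.33, 87.8],
    [0, 0, 0, 0.006, 0.009, 0.4, 87.8],
    [0, 0, 0, 0.006, 0.009, 0.44, 87.8],
    [0, 0, 0, 0.006, 0.009, 0.44, 82],
  ],
)

```text
t: 23.25
ee_pos: [427.1, 197.9, 21.8]
orientation: [-2.222, -2.22, 0.002]
ft_force: [-0.7, -0.8, -0.3]
width: 82.8
grasp_force: 0.0
```

Request:
servo_tool(
  rows=[
    [0, 0, 0, 0, 0, 0, 72],
    [0, 0, 0, 0, 0, 0, 64],
    [0, 0, 0, 0, 0, 0, 54],
    [0, 0, 0, 0, 0, 0, 54],
    [0, 0, 0, 0, 0, 0, 54],
    [0, 0, 0, 0, 0, 0, 54],
  ],
)

```text
t: 24.0
ee_pos: [426.7, 198.0, 22.7]
orientation: [-2.222, -2.221, 0.002]
ft_force: [-4.5, -0.3, 7.3]
width: 59.6
grasp_force: 30.0
```

```bash
python3 go.py 446.2,-199,90,0
```

```text
t 24.0 [426.7 198.   22.7] F [-4.5 -0.3  7.3] w 59.6 g 30.0 q [0.41 0.55 2.07 0.   0.52 0.41]
446.2,-199,90,0 [-0.001  0.    -0.   ] [-1.985  0.098 -0.336] mm 403
```

Request:
servo_tool(
  rows=[
    [0, 0, 0, 0, 0, -0.05, 54],
    [0, 0, 0, 0, 0, -0.15, 54],
    [0, 0, 0, 0, 0, -0.3, 54],
    [0, 0, 0, 0, 0.02, -0.45, 54],
    [0, 0, 0, -0.15, 0.04, -0.45, 54],
    [0, 0, 0, -0.35, 0.05, -0.45, 54],
    [0, 0, 0, -0.55, 0.05, -0.45, 54],
    [0, 0, 0, -0.75, 0.05, -0.45, 54],
    [0, 0, 0, -0.95, 0.05, -0.45, 54],
    [0, 0, 0, -1.0, 0.05, -0.45, 54],
  ],
)

```text
t: 25.25
ee_pos: [437.4, -3.6, 112.9]
orientation: [2.224, 2.217, 0.001]
ft_force: [0.2, 0.5, -3.7]
width: 59.6
grasp_force: 30.0
```

Request:
servo_tool(
  rows=[
    [0, 0, 0, -0.15, 0.01, 0, 54],
    [0, 0, 0, -0.35, 0.02, 0, 54],
    [0, 0, 0, -0.55, 0.03, 0, 54],
    [0, 0, 0, -0.75, 0.04, 0, 54],
    [0, 0, 0, -0.9, 0.05, 0, 54],
    [0, 0, 0, -0.985, 0.05, 0.1, 54],
    [0, 0, 0, -0.985, 0.05, 0.2, 54],
    [0, 0, 0, -0.985, 0.05, 0.3, 54],
    [0, 0, 0, -0.985, 0.05, 0.3, 54],
    [0, 0, 0, -0.985, 0.05, 0.3, 54],
  ],
)

```text
t: 26.5
ee_pos: [447.7, -198.6, 53.0]
orientation: [2.221, 2.221, 0.0]
ft_force: [0.5, -0.5, -2.6]
width: 59.7
grasp_force: 30.0
```

```bash
python3 go.py 446.2,-199,21.7,0
```

```text
t 26.5 [ 447.7 -198.6   53. ] F [ 0.5 -0.5 -2.6] w 59.7 g 30.0 q [-0.44  0.51  2.02  0.    0.61 -0.44]
446.2,-199,21.7,0 [ 0.  0. -0.] [-0.002 -0.008  0.156] mm 31
```

Request:
servo_tool(
  rows=[
    [0, 0, 0, 0, -0.007, 0.04, 54],
    [0, 0, 0, 0, -0.007, 0.08, 54],
    [0, 0, 0, 0, -0.007, 0.11, 54],
    [0, 0, 0, 0, -0.007, 0.13, 54],
    [0, 0, 0, 0, -0.007, 0.142, 54],
    [0, 0, 0, 0, -0.007, 0.148, 54],
    [0, 0, 0, 0, -0.007, 0.152, 54],
    [0, 0, 0, 0, -0.007, 0.154, 54],
    [0, 0, 0, 0, -0.007, 0.156, 54],
    [0, 0, 0, 0, -0.007, 0.156, 54],
  ],
)

```text
t: 27.75
ee_pos: [445.8, -198.9, 21.8]
orientation: [2.222, 2.221, 0.0]
ft_force: [-1.5, 0.5, 5.2]
width: 59.5
grasp_force: 30.0
```

Request:
servo_tool(
  rows=[
    [0, 0, 0, 0, 0, 0, 61],
    [0, 0, 0, 0, 0, 0, 64],
    [0, 0, 0, 0, 0, 0, 72],
    [0, 0, 0, 0, 0, 0, 80],
    [0, 0, 0, 0, 0, 0, 80],
    [0, 0, 0, 0, 0, -0.1, 80],
    [0, 0, 0, 0, 0, -0.3, 80],
    [0, 0, 0, 0, 0, -0.6, 80],
    [0, 0, 0, 0, 0, -0.9, 80],
    [0, 0, 0, 0, 0, -0.95, 80],
  ],
)

```text
t: 29.0
ee_pos: [447.8, -199.8, 215.2]
orientation: [2.217, 2.216, 0.004]
ft_force: [0.4, -0.1, -0.0]
width: 80.0
grasp_force: 0.0
```

Request:
servo_tool(
  rows=[
    [0, 0, 0, -0.2, -0.15, 0, 80],
    [0, 0, 0, -0.4, -0.3, 0, 80],
    [0, 0, 0, -0.6, -0.45, 0, 80],
    [0, 0, 0, -0.8, -0.6, 0, 80],
    [0, 0, 0, -1.0, -0.7, 0, 80],
    [0, 0, 0, -1.0, -0.7, 0, 80],
  ],
)

```text
t: 29.75
ee_pos: [304.1, -400.3, 209.9]
orientation: [-2.225, -2.216, -0.0]
ft_force: [0.1, -0.6, 1.2]
width: 80.0
grasp_force: 0.0
```

Request:
servo_tool(
  rows=[
    [0, 0, 0, -0.2, -0.1, 0, 80],
    [0, 0, 0, -0.4, -0.2, 0, 80],
    [0, 0, 0, -0.6, -0.3, 0, 80],
    [0, 0, 0, -0.8, -0.4, 0, 80],
    [0, 0, 0, -0.9, -0.45, 0, 80],
    [0, 0, 0, -0.9, -0.45, 0, 80],
  ],
)

```text
t: 30.5
ee_pos: [215.6, -578.4, 210.3]
orientation: [-2.222, -2.219, -0.001]
ft_force: [0.3, -0.1, 0.9]
width: 79.9
grasp_force: 0.0
```

```bash
python3 - <<'E'
from h import *
for n in("top","side"):
    p,d=ctrl.get_image(n)
    c=p[120:400,90:560] if n=="top" else p[140:420,130:480]
    cv2.imwrite(f"pics/{n}9.png",cv2.resize(c[:,:,::-1],None,fx=1.7,fy=1.7))
    if n=="top":
        Z=cloud("top",d)[...,2]
        for nm,u,v in(("obl",202,229),("sq",328,218),("small",421,207),("large",432,279)):
            w=Z[v-22:v+22,u-25:u+25];m=np.zeros((480,640),np.uint8);m[v-35:v+35,u-35:u+35]=((Z>40)&(Z<70))[v-35:v+35,u-35:u+35]
            k=max(cv2.findContours(m,0,2)[0],key=len)[:,0]
            print(nm,rect(plane("top",k,51)),"top z",np.median(Z[m>0]).round(1),np.std(Z[m>0]).round(1))
E
```

```text
obl (array([588.5, 224. ]), array([53.9, 30.7]), 19.6) top z 52.9 2.8
sq (array([586.3, -18. ]), array([54.2, 57.5]), 84.3) top z 53.2 2.4
small (array([ 590.8, -192.7]), array([35.3, 36.9]), 82.6) top z 52.6 3.1
large (array([ 447.1, -197.4]), array([58.8, 60.1]), 38.2) top z 52.9 2.4
```

View pics/top9.png

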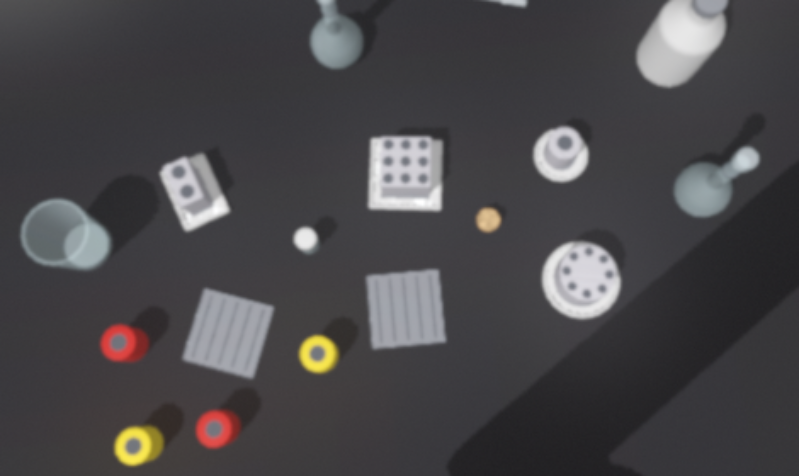

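View pics/side9.png

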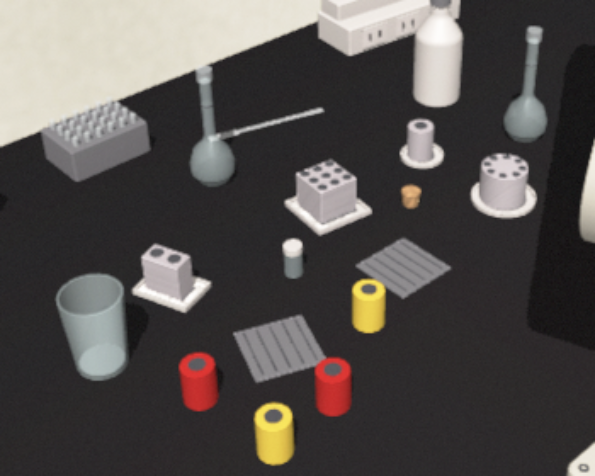

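Both views show all four blocks flat in their own trays. Their centres are within 3 mm of the tray centres and their tops sit about 2 mm high, which matches the depth bias seen on the bare bench. The flasks still stand where they were and the look-alikes are untouched.

```bash
python3 -c "
from workcell import ctrl
print(ctrl.close_job())"
```

```text
the job is handed in; nothing more can be done
None
```

The job is handed in at about 31 s of the 102 s allowed: all four blocks sit flat in their matching trays, and the flasks and look-alikes stand where they were.

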